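# Square the slide carrier into the reader's stop corner

## Task

Take the pusher from its stand and use it to slide the slide carrier across the reader's stage until it lies flush against both stops of the square corner (the pusher has to lean to reach in under the reader arm). Then hang the pusher upright in its stand again; do not touch the carrier with the gripper, and leave everything else where it is.

Things in the scene. Friction and masses are not known exactly. Their poses are not given: they have to be found in the camera images.
- station: Reading station fixed to the bench. Origin on the bench under the stage; x away from the robot (at yaw 0), y to the left, z up. Flat dark stage: top 30 mm above the bench, x -137 to 113, y -125 to 105 mm. Two aluminium bars 12 mm high on it form a square corner: far stop with its face at x = 90 mm (y -76 to 94), left stop with its face at y = 80 mm (x -121 to 104)
- stop_corner (a point): inner corner where the faces of the two stops meet, at stage height: station x 90, y 80, z 30 mm; axes as the station's
- reader_arm (a point): middle of the underside of the ivory reader arm, a fixed bar over the stage along station x: station x -4, y -20, z 115 mm (85 mm above the stage). The bar is 32 mm wide (y -36 to -4), 30 mm thick, from x -135 to a column at x 115 to 165, y -80 to 20 mm, 145 mm high. Home, the carrier's right edge lies under it at y = -6 mm: reachable only with the pusher leaning, handle to the right
- carrier_center (a point): centre (half-way up) of the slide carrier: a flat white plastic plate 127 (its x) x 86 (its y) x 14 mm (z) showing four glass slides, about 150 g, lying loose on the stage, 25 to 60 mm short of each stop and turned by up to 0.22 rad from square. Home, its axes are parallel to the station's and its centre is at station x +26.5, y +37 mm
- carrier_corner (a point): the carrier's far left lower corner (carrier x +63.5, y +43 mm from its centre, on its underside), which belongs in the stop corner
- pusher_grip (a point): grasp point of the pusher (184 mm long, 120 g), 150 mm above its lower end on its grey square handle (24 x 24 mm, 114 to 184 mm above the lower end, faces square to this point's x and y); z points up along the pusher. Below: a 46 x 46 x 6 mm collar (from 108 mm), a 12 mm steel shaft and a white 16 mm ball tip. It hangs upright, its collar on the stand's top
- pusher_tip (a point): centre of the pusher's ball tip, 8 mm above its lower end and 142 mm below pusher_grip; z points up along the pusher
- stand: aluminium pusher stand fixed to the bench: foot 90 x 90 x 10 mm, flat top 82 x 82 mm at 125 mm above the bench on two side walls, with a 30 x 30 mm square hole through the middle of the top in which the pusher's shaft hangs. Origin on the bench under the hole's centre, z up
- tube_rack: bystander, loose, to be left alone: ivory block 110 x 70 x 45 mm with violet-capped tubes, 92 mm high over all; origin at the centre of its underside
- pot: bystander, loose, to be left alone: open glass cup, 72 mm across, 85 mm high; origin at the centre of its underside
- reagent: bystander, loose, to be left alone: amber bottle, 72 mm across, 150 mm high; origin at the centre of its underside
- jar: bystander, loose, to be left alone: white jar, 64 mm across, 75 mm high; origin at the centre of its underside
- slide_box: bystander, loose, to be left alone: shut grey slide box 100 x 85 x 34 mm; origin at the centre of its underside
- marker: bystander, loose, to be left alone: black marker pen with a white end, 130 mm long, 13 mm thick, lying on the bench; origin at the centre of its underside
- carrier: the slide carrier as a body; origin at the centre of its underside, axes as carrier_center
There are look-alikes about, which are no part of the job. What is shaped like the carrier but brown is not meant. Leave any purple look-alike of the part that bears pusher_grip alone.

How it is judged:
By the outcome, as a careful person would: the job done as asked, in the order asked, and still so for the second after the job is handed in, with the robot touching nothing.
It also fails if it takes over 64 s, if anything falls off the work surface, if the arm or the gripper's body presses on something with over 40 N, if the wrist force passes 120 N, or if a joint passes its speed limit or range.

## Robot

A 6-joint arm with a two-finger parallel gripper is mounted at the origin on the work surface. World frame = base frame: x ahead of the robot, y to its left, z up, the work surface at z = 0. Lengths are in m, angles in rad, forces in N, time in s.
With the tool pointing down it reaches from about 0.4 to 0.825 m from the base axis. Payload 7 kg.
Tool frame: the origin (TCP) lies on the centre line of the jaws, within the pads' length; the fingertips stand 22 mm ahead of it and the grasp point (between the pads) lies 3 mm ahead of it; z points along the fingers, y is the line along which they close (so a half turn about z gives the same grasp; the last joint's range is limited). The gripper opens to 88 mm and grips with 3 to 60 N. Pads are 19 mm wide; open, the fingers measure 130 mm over their backs; the gripper's body (78 mm by 193 mm) begins 47 mm behind the grasp point.
Start: joints at [1.457, 0.359, 0.012, 0, -1.224, -0.288], TCP at [0.264, 0.621, 0.249] pointing down, gripper open.
Joint ranges: [-3.07, 3.07], [-1.43, 2.12], [-1.02, 1.25], [-3.03, 1.67], [-3.05, -0], [-3.03, 3.03]. Speed limits (rad/s): [2.39, 2.39, 3.01, 3.14, 3.14, 3.14].

## Interface

Orientations are given as [roll, pitch, yaw] about the fixed x, y, z axes, in that order (R = Rz(yaw) Ry(pitch) Rx(roll)).
In Python, from station import arm gives the robot as it stands.
- The arm moves only by the shell command python3 -m pendant 'ROWS' [FORCE]. ROWS is text: rows parted by semicolons, each of 7 numbers parted by spaces: the opening, from -1 (shut) to 1 (fully open), then the shift along the world's x, y, z in m, then the turn, a rotation vector about the world's x, y, z in degrees. A call has 1 to 5 rows; each row shifts and turns the commanded pose from where the row before left it; what a row does not reach is not made up. A row lasts 1/8 s, in which the tool goes at most 62.5 mm and 10.7 degrees, less where a joint would pass 70% of its speed; a pose out of reach is approached as far as the arm can. A call is refused whole if a number of a shift passes 0.0625 or a number of a turn 10.7, either way. A call with a gripper value outside its range is refused whole. The fingers move at their own pace and stop on an object; FORCE is the grip in N (left out, the last holds). Time passes only in rows, so rows that do not move let the fingers close. It gives the time, the measured TCP pose, the force, the opening and the grip force at its end, in the units of the state.
- arm.read_state(): the state, without advancing time (a new reading comes with each control period).
- arm.capture(name): name is "scene" or "top" or "wrist"; returns a dict with "frame" (420x560x3 uint8, red, green, blue), "z_map" (420x560 float32, m along the optical axis (not along the pixel's ray), 0 where there is no reading), "fx", "fy", "cx", "cy" (pixels), "position" and "rotation" of the camera in the world; the wrist camera has in their place "tool_from_camera" (4x4, takes a point from camera to tool coordinates, whose origin is the TCP and whose axes are the flange's). Camera axes: x right, y down, z forward; pixel columns grow to the right and rows downward; lengths in m; the calibration is good to about 2 mm. A picture is of the moment at which its call begins: read the wrist's pose just before it.
- arm.finish_job(): hands the job in; it is judged then, once.
The state is a dict: "clock": time; "joint_positions": joint angles; "joint_velocities": joint speeds; "effort": joint torques, N m; "tcp_pos": TCP position; "eef_rot": TCP orientation; "ft_force": force on the tool from outside, world axes, zero at the start; "wrist_torque": the same for the moment, N m; "opening": finger opening in m; "finger_force": force on a finger pad.
Only numpy, scipy, OpenCV 4.12 (cv2) and the standard library are available. Lean on these libraries where they do the work, as an engineer would, in place of code of your own. Each camera call takes 0.05 s, during which the arm holds its last target. There are 200 camera calls.

## Working session

There is one attempt and no reset: what is moved stays moved. The work goes in short steps, Python scripts to look and compute and a shell command to move; the robot and the scene stay as the last step left them, time stands still between calls to the robot, and variables do not carry over. Pictures are saved under pics/ and viewed, at most 12 in all, crops included, and the job is handed in when it is done.

```bash
ls; mkdir -p pics
python3 - <<'E'
from station import arm
import cv2,numpy as np,pickle
s=arm.read_state();print(s)
for n in("scene","top"):
    c=arm.capture(n);pickle.dump(c,open(n+'.pkl','wb'))
    cv2.imwrite(f'pics/{n}0.png',c['frame'][...,::-1]);print(n,c['position'],c['rotation'],c['fx'],c['cx'],c['cy'])
E
```

```text
pics
{'clock': 0.0, 'joint_positions': array([ 1.45709594e+00,  3.59364305e-01,  1.10702218e-02, -3.91506222e-04,
       -1.22407766e+00, -2.88095368e-01]), 'joint_velocities': array([ 0.00014552,  0.00163051,  0.00032797,  0.00102913,  0.00031103,
       -0.00082339]), 'effort': array([ 1.37873467e-04, -5.82716703e+01,  2.93067563e+01,  6.99720472e+00,
        7.19439398e-03, -1.55749526e-04]), 'tcp_pos': array([0.26380839, 0.62082553, 0.24763474]), 'eef_rot': array([ 3.13997759e+00, -9.47908068e-05, -4.01929003e-01]), 'ft_force': array([-0.13148069, -0.37410317, -0.31237921]), 'wrist_torque': array([-0.02848985,  0.00323412,  0.04887234]), 'finger_force': 0.0, 'opening': 0.08776406512753117}
scene [0.96756203 0.44682724 0.8794163 ] [-2.42747180e+00 -1.92709810e-04  2.35950588e+00] 423.79110662403366 274.10262422202953 208.44113580882185
top [ 0.41119791 -0.00354968  1.41295411] [-3.06213721  0.00839905 -1.59721809] 436.9274508857636 286.73852552220933 206.3630409919252
```

View pics/scene0.png

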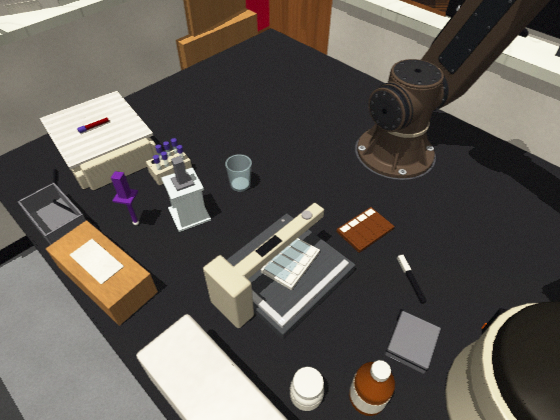

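View pics/top0.png

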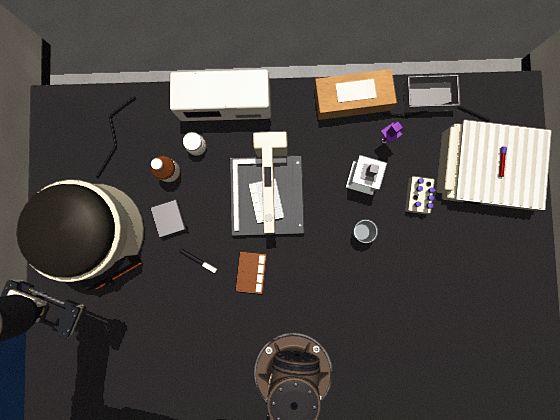

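Candidates for the pusher are the grey handle in the aluminium stand at top (372,170) and the purple look-alike at top (392,131); I choose the grey one. Candidates for the carrier are the white plate on the stage at top (265,200) and the brown one at top (252,272); I choose the white one. Next I take close crops and measure.

```bash
cat > h.py <<'E'
import numpy as np,cv2,pickle
from scipy.spatial.transform import Rotation as R
def cam(c,st=None):
    if 'position' in c: return R.from_euler('xyz',c['rotation']).as_matrix(),np.array(c['position'])
    T=np.array(c['tool_from_camera']);A=R.from_euler('xyz',st['eef_rot']).as_matrix()
    return A@T[:3,:3],A@T[:3,3]+st['tcp_pos']
def ray(c,u,v,st=None):
    M,p=cam(c,st);u=np.asarray(u,float);v=np.asarray(v,float)
    d=np.stack([(u-c['cx'])/c['fx'],(v-c['cy'])/c['fy'],np.ones_like(u)],-1)
    return p,d@M.T
def onplane(c,u,v,z,st=None):
    p,d=ray(c,u,v,st);return p+d*((z-p[2])/d[...,2])[...,None]
def cloud(c,st=None):
    v,u=np.mgrid[:420,:560];p,d=ray(c,u,v,st)
    X=p+d*c['z_map'][...,None];X[c['z_map']==0]=np.nan;return X
def proj(c,X,st=None):
    M,p=cam(c,st);q=(np.asarray(X)-p)@M
    return np.stack([q[...,0]/q[...,2]*c['fx']+c['cx'],q[...,1]/q[...,2]*c['fy']+c['cy']],-1)
E
python3 - <<'E'
from h import *
for n in('top','scene'):
    c=pickle.load(open(n+'.pkl','rb'));X=cloud(c)
    print(n,proj(c,[0,0,0]))
    z=X[...,2];
    roi=(X[...,0]>.3)&(X[...,0]<.85)
    def box(m,t):
        m=cv2.morphologyEx(m.astype(np.uint8),cv2.MORPH_OPEN,np.ones((2,2)))
        k,l,s,ce=cv2.connectedComponentsWithStats(m)
        for i in range(1,k):
            if s[i,4]>60:
                P=X[l==i];r=cv2.minAreaRect(P[:,:2].astype(np.float32)*1000)
                print(t,np.round(ce[i]),s[i,4],'rect',np.round(r[0],1),np.round(r[1],1),round(r[2],1),'z',np.round(np.median(P[:,2]),4))
    box(roi&(z>.022)&(z<.055),'low')
    box(roi&(z>.11)&(z<.14),'125');box(roi&(z>.14)&(z<.21),'hi')
a=pickle.load(open('top.pkl','rb'))['frame'][120:250,210:400];b=pickle.load(open('scene.pkl','rb'))['frame'][140:340,100:370]
a=cv2.resize(a,None,fx=3.5,fy=3.5,interpolation=3);b=cv2.resize(b,None,fx=2.9,fy=2.9,interpolation=3)
cv2.imwrite('pics/ca.png',a[...,::-1]);cv2.imwrite('pics/cb.png',b[...,::-1])
E
```

```text
top [292.83055272 372.14308556]
low [356. 113.] 203 rect [ 820.6 -230. ] [  9.6 250.6] 7.7 z 0.0244
low [431. 109.] 141 rect [ 825.2 -476.9] [  9.5 174.5] 2.7 z 0.0283
low [232. 118.] 191 rect [814.8 176.4] [ 13.4 255.2] 2.8 z nan
low [443. 169.] 240 rect [ 635.8 -492.1] [215.8  41.6] 3.9 z nan
low [200. 149.] 92 rect [717.1 282.2] [23.7 62.3] 47.5 z nan
low [289. 195.] 2274 rect [563.2  -2.9] [ 99.9 265.4] 87.8 z nan
low [247. 197.] 2498 rect [557.6 129.4] [254.9 100.4] 3.6 z nan
low [420. 196.] 635 rect [ 546.9 -424.8] [ 86.2 115.4] 79.1 z nan
low [132. 224.] 507 rect [481.2 512.4] [285.9  87.7] 16.8 z nan
low [169. 219.] 886 rect [491.7 381.1] [100.6  89.2] 14.6 z nan
125 [220. 104.] 1333 rect [830.7 198.4] [ 29.9 295.4] 2.4 z nan
125 [390. 135.] 143 rect [ 738.5 -331.1] [41.1 82. ] 33.6 z nan
125 [369. 174.] 650 rect [nan nan] [0. 0.] 0.0 z nan
125 [163. 168.] 105 rect [641.5 377.1] [31.9 43.3] 53.7 z nan
hi [396. 129.] 114 rect [ 747.2 -344. ] [23.1 92.8] 38.0 z 0.1804
hi [269. 173.] 1439 rect [599.7  50.8] [ 96.6 329.1] 88.5 z 0.1454
hi [157. 165.] 108 rect [645.9 382.6] [27.8 
[... 1341 characters left out ...]
34
125 [284. 247.] 444 rect [508.2  67.9] [342.3  45.6] 11.2 z nan
125 [230. 292.] 338 rect [711.5  66.8] [75.2 96. ] 61.3 z nan
125 [228. 370.] 2781 rect [828.4 163.1] [317.2  54.2] 85.2 z nan
125 [377. 382.] 346 rect [652.9 390. ] [33.5 48.3] 15.4 z nan
125 [480. 402.] 129 rect [568.3 530.3] [62.  6.] 49.9 z 0.1352
hi [41. 18.] 2762 rect [  480.  -1248.2] [153. 373.] 88.1 z nan
hi [180. 170.] 279 rect [ 558.7 -301.2] [188.6  22. ] 54.5 z nan
hi [121. 182.] 249 rect [ 700.1 -396.4] [212.8  19.2] 68.2 z nan
hi [258. 255.] 2351 rect [537.4  51. ] [395.9  94.7] 1.4 z nan
hi [495. 373.] 2872 rect [490.4 516.9] [226.3  70.5] 18.9 z nan
hi [382. 371.] 315 rect [614.9 389.6] [29.  99.9] 87.0 z nan
```

View pics/ca.png

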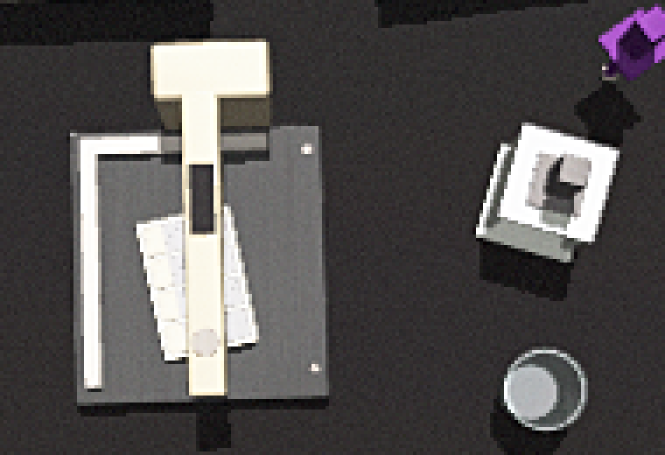

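View pics/cb.png

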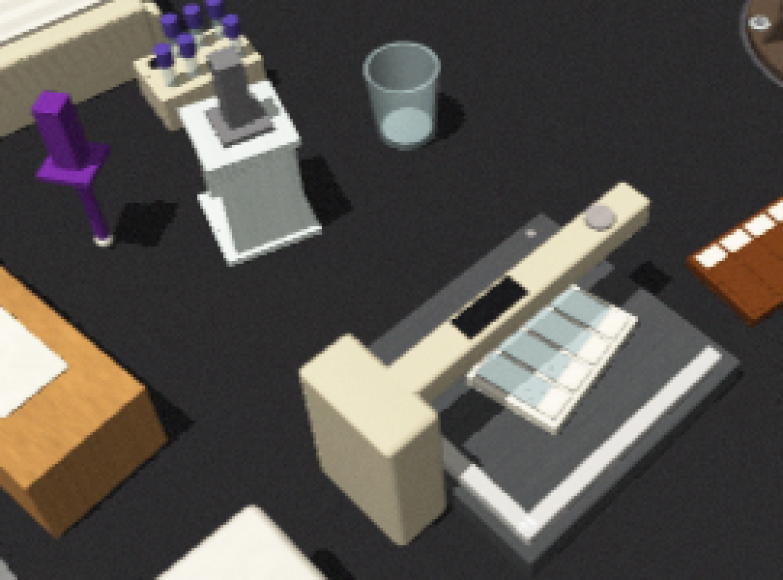

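The crops show the white carrier half under the ivory arm (top crop corners about (137,225), (229,207), (258,341), (167,360)). The grey handle stands in the silver stand, whose top corners are (525,124), (619,150), (592,243), (497,215). The purple look-alike is separate, at the top right.

Run:
```python
from h import *
t=pickle.load(open('top.pkl','rb'));s=pickle.load(open('scene.pkl','rb'))
def P(c,pts,z):
    f,o=(3.5,(210,120)) if c is t else (2.9,(100,140))
    p=(np.array(pts,float)+.5)/f-.5+o; return onplane(c,p[:,0],p[:,1],z)[:,:2]*1000
def fit(model,obs):
    m=np.array(model,float);a=m-m.mean(0);b=obs-obs.mean(0)
    th=np.arctan2((a[:,0]*b[:,1]-a[:,1]*b[:,0]).sum(),(a*b).sum())
    Q=np.array([[np.cos(th),-np.sin(th)],[np.sin(th),np.cos(th)]]);o=obs.mean(0)-Q@m.mean(0)
    r=m@Q.T+o-obs;return o,th,np.abs(r).max(),Q
o,th,e,Q=fit([[113,105],[113,-125],[-137,105],[-137,-125]],P(t,[(70,133),(318,126),(78,407),(327,402)],.03));print('station',o,th,e)
o2,t2,e2,_=fit([[113,105],[-137,105]],P(s,[(532,565),(738,360)],.03));print('station scene',o2,t2,e2)
for c,p in((t,[(137,225),(229,207),(258,341),(167,360)]),(s,[(556,430),(468,376),(573,288),(637,318)])):
    ob=P(c,p,.044);oc,tc,ec,_=fit([[63.5,43],[63.5,-43],[-63.5,-43],[-63.5,43]],ob);print('carrier',oc,tc,ec,'in station',(oc-o)@Q,tc-th)
ob=P(t,[(525,124),(619,150),(592,243),(497,215)],.125);print('stand',fit([[41,41],[41,-41],[-41,-41],[-41,41]],ob)[:3])
ob=P(s,[(212,165),(299,137),(268,82),(182,108)],.125);print('stand s',ob, fit([[41,41],[41,-41],[-41,-41],[-41,41]],ob[[0,3,2,1]])[:3])
X=cloud(t);z=X[...,2];m=(z>.175)&(z<.2)&(X[...,0]>.5)&(X[...,0]<.68)&(X[...,1]<-.15)&(X[...,1]>-.3);print('handle top',np.median(X[m],0),m.sum(),cv2.minAreaRect((X[m][:,:2]*1000).astype(np.float32)))
```

```text
station [569.52593251  79.44819827] 0.0030419407604921262 3.170171228939523
station scene [573.65670617  80.50662182] 0.01906211455742721 1.6141623301767822
carrier [540.72655572  69.42302948] 0.18626128517012905 2.241921814301236 in station [-28.82973946  -9.93751654] 0.18321934440963691
carrier [541.20008775  79.67629197] 0.13405577495162288 15.143020196045299 in station [-28.32501986   0.31425806] 0.13101383419113075
stand (array([ 610.07018633, -242.90016033]), np.float64(-0.31882184332219693), np.float64(1.1642247225921665))
stand s [[ 653.4835011  -216.23418656]
 [ 581.8771648  -190.60046289]
 [ 559.11101336 -263.01749905]
 [ 632.1179291  -289.61207892]] (array([ 606.64740209, -239.86605685]), np.float64(-0.32037796244405237), np.float64(4.989613538151161))
handle top [ 0.60651475 -0.23733963  0.1976565 ] 42 ((607.2146606445312, -241.3710479736328), (24.668249130249023, 23.728076934814453), 69.75019836425781)
```

```bash
python3 -m pendant '1 0.008 -0.055 0.015 0 0 0;1 0.008 -0.055 0.015 0 0 0;1 0.008 -0.055 0.015 0 0 0;1 0.008 -0.055 0.015 0 0 0;1 0.008 -0.055 0.015 0 0 0'
```

```text
clock: 0.72
tcp_pos: [0.3039, 0.3442, 0.3238]
eef_rot: [3.141, 0.0, -0.402]
ft_force: [0.7, 0.4, 1.5]
opening: 0.0875
finger_force: 0.0
```

```bash
python3 -m pendant '1 0.030 -0.0545 0 0 0 1;1 0.030 -0.0545 0 0 0 1;1 0.030 -0.0545 0 0 0 1;1 0.030 -0.0545 0 0 0 1;1 0.030 -0.0545 0 0 0 0'
python3 -m pendant '1 0.030 -0.061 0 0 0 0;1 0.030 -0.061 0 0 0 0;1 0.030 -0.061 0 0 0 0;1 0.030 -0.061 0 0 0 0;1 0.030 -0.061 0 0 0 0'
python3 -m pendant '1 0 0 0 0 0 0'
python3 - <<'E'
from station import arm
from h import *
st=arm.read_state();print(st['tcp_pos'],st['eef_rot'],st['joint_positions'].round(2))
c=arm.capture('wrist');pickle.dump((c,st),open('w1.pkl','wb'))
cv2.imwrite('pics/w1.png',c['frame'][...,::-1])
X=cloud(c,st);z=X[...,2]
for lo,hi in((.115,.135),(.19,.21)):
    m=((z>lo)&(z<hi)&(np.abs(X[...,0]-.608)<.08)&(np.abs(X[...,1]+.241)<.08)).astype(np.uint8)
    P=X[m>0][:,:2].astype(np.float32)*1000
    if len(P)>10: print(lo,len(P),cv2.minAreaRect(P),np.median(z[m>0]))
E
```

```text
clock: 1.35
tcp_pos: [0.4544, 0.0718, 0.3237]
eef_rot: [-3.141, -0.0, -0.331]
ft_force: [1.1, 1.6, 0.0]
opening: 0.0877
finger_force: 0.0
clock: 1.98
tcp_pos: [0.5924, -0.2088, 0.3232]
eef_rot: [-3.142, 0.0, -0.332]
ft_force: [0.8, 1.5, -0.0]
opening: 0.0878
finger_force: 0.0
clock: 2.1
tcp_pos: [0.5924, -0.2103, 0.3211]
eef_rot: [3.14, 0.004, -0.337]
ft_force: [-1.1, 0.7, -0.4]
opening: 0.0877
finger_force: 0.0
[ 0.59240238 -0.21033258  0.32105757] [ 3.14029566  0.00350294 -0.33664395] [-0.03  0.25  0.02  0.   -1.35  1.27]
0.115 5766 ((610.2728881835938, -241.6209716796875), (82.26898956298828, 82.27041625976562), 72.00247955322266) 0.12430681224701781
0.19 1028 ((609.0739135742188, -241.7518310546875), (24.223920822143555, 24.051090240478516), 73.72480010986328) 0.1998735640392157
```

View pics/w1.png

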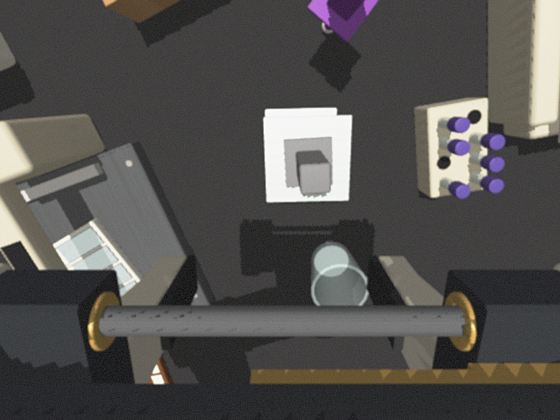

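The wrist view shows the grey handle at pixel (315,172) on its collar, in the white stand top; the purple one is at (343,15), well away.

```bash
python3 -m pendant '1 0.0085 -0.0155 0 0 0 1.5;1 0.0085 -0.0155 0 0 0 1.5;1 0 0 -0.05 0 0 0;1 0 0 -0.05 0 0 0;1 0 0 0 0 0 0'
```

```text
clock: 2.78
tcp_pos: [0.6064, -0.2361, 0.22]
eef_rot: [3.141, 0.008, -0.279]
ft_force: [-0.3, -0.5, 0.1]
opening: 0.0876
finger_force: 0.0
```

```bash
python3 -m pendant '1 0.003 -0.0055 0 0 0 0;1 0 0 -0.025 0 0 0;1 0 0 -0.025 0 0 0;1 0 0 0 0 0 0'
```

```text
clock: 3.28
tcp_pos: [0.6122, -0.2433, 0.1745]
eef_rot: [3.141, -0.0, -0.279]
ft_force: [0.4, 0.5, 0.5]
opening: 0.0876
finger_force: 0.0
```

```bash
python3 -m pendant '1 -0.003 0.0015 -0.003 0 0 0;1 0 0 0 0 0 0;0 0 0 0 0 0 0;-0.5 0 0 0 0 0 0;-1 0 0 0 0 0 0' 40;python3 -m pendant '-1 0 0 0 0 0 0;-1 0 0 0 0 0 0;-1 0 0 0 0 0 0' 40
```

```text
clock: 3.9
tcp_pos: [0.6089, -0.2417, 0.1707]
eef_rot: [3.142, -0.0, -0.28]
ft_force: [0.4, 0.1, -0.2]
opening: 0.0631
finger_force: 0.0
clock: 4.28
tcp_pos: [0.6089, -0.2417, 0.1705]
eef_rot: [3.142, 0.0, -0.28]
ft_force: [-0.1, -0.7, 0.1]
opening: 0.0332
finger_force: 0.0
```

```bash
python3 -m pendant '-1 0 0 0 0 0 0;-1 0 0 0 0 0 0;-1 0 0 0 0 0 0' 40
```

```text
clock: 4.65
tcp_pos: [0.6089, -0.2417, 0.1705]
eef_rot: [3.142, 0.0, -0.28]
ft_force: [0.0, 0.6, -0.4]
opening: 0.024
finger_force: 40.0
```

```bash
python3 -m pendant '-1 0 0 0.02 0 0 0;-1 0 0 0.04 0 0 0;-1 0 0 0.04 0 0 0;-1 0 0 0.03 0 0 8;-1 0 0 0 0 0 8'
python3 -m pendant '-1 -0.021 0.038 0 8.75 0 0;-1 -0.021 0.038 0 8.75 0 0;-1 -0.021 0.038 0 8.75 0 0;-1 -0.020 0.038 0 8.75 0 0;-1 0 0 0 0 0 0'
python3 - <<'E'
from station import arm
from h import *
st=arm.read_state();print(st['tcp_pos'],st['eef_rot'],st['joint_positions'].round(2))
A=R.from_euler('xyz',st['eef_rot']).as_matrix();print('tip',st['tcp_pos']+.145*A[:,2])
c=arm.capture('wrist');pickle.dump((c,st),open('w2.pkl','wb'))
t=arm.capture('top');pickle.dump(t,open('top2.pkl','wb'))
cv2.imwrite('pics/w2.png',c['frame'][...,::-1])
E
```

```text
clock: 5.28
tcp_pos: [0.6099, -0.2419, 0.3038]
eef_rot: [3.141, -0.005, 0.004]
ft_force: [-0.4, 0.4, -2.0]
opening: 0.0237
finger_force: 40.0
clock: 5.9
tcp_pos: [0.5248, -0.0897, 0.3]
eef_rot: [-2.528, 0.002, -0.002]
ft_force: [0.9, -1.1, -0.5]
opening: 0.024
finger_force: 40.0
[ 0.52481614 -0.08965607  0.29998798] [-2.52832598e+00  1.75065721e-03 -1.98133677e-03] [-0.24  0.24  0.06 -0.59 -1.56  1.87]
tip [ 0.52477391 -0.00620225  0.18141118]
```

View pics/w2.png

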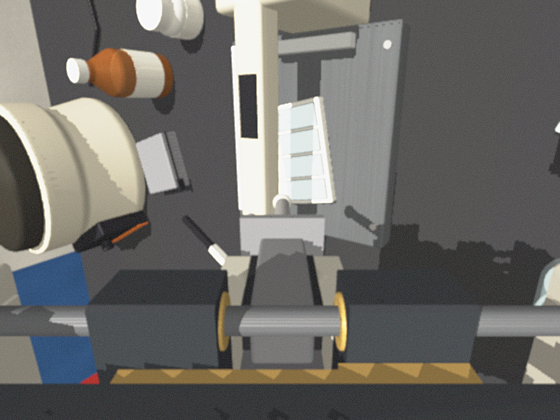

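The wrist view shows the leaning pusher (ball near (282,203)), the carrier's right edge from (323,97) to (335,203), and the stage's far-right corner at (404,20).

Run:
```python
from h import *
c,st=pickle.load(open('w2.pkl','rb'))
np.set_printoptions(precision=1,suppress=True)
f=lambda p,z:onplane(c,np.array([q[0] for q in p]),np.array([q[1] for q in p]),z,st)[:,:2]*1000
print('carrier R edge F,N',f([(323,97),(335,203)],.044))
E=f([(404,20),(383,245)],.03);print('stage right edge',E,np.arctan2(*(E[0]-E[1])[::-1]))
print('far stop top near edge',f([(279,56),(355,49)],.042))
X=cloud(c,st);z=X[...,2];m=(z>.025)&(z<.034)&(X[...,0]>.4)&(X[...,0]<.75)&(X[...,1]<.2)&(X[...,1]>-.1)
P=(X[m][:,:2]*1000);print(np.nanmedian(z[m]))
# stage right edge from depth: for each x bin min y
b=[(x,P[np.abs(P[:,0]-x)<5,1].min()) for x in range(500,680,20)];print(np.array(b))
m=(z>.04)&(z<.05)&(X[...,0]>.4)&(X[...,0]<.64)&(X[...,1]<.1)&(X[...,1]>-.1)
P=(X[m][:,:2]*1000);b=[(x,P[np.abs(P[:,0]-x)<4,1].min()) for x in range(470,625,15) if (np.abs(P[:,0]-x)<4).any()];print(np.array(b),P[:,0].min())
m=(z>.037)&(z<.046)&(X[...,0]>.64)&(X[...,0]<.7)&(X[...,1]<.06)&(X[...,1]>-.1)
P=(X[m][:,:2]*1000)
if len(P):print('farstop',cv2.minAreaRect(P.astype(np.float32)))
```

```text
carrier R edge F,N [[610.9  33.2]
 [487.7  11.7]]
stage right edge [[682.6 -46.7]
 [441.7 -47.5]] 0.003289517107371402
far stop top near edge [[658.2  96.3]
 [658.6  -1.9]]
0.029211689380967187
[[500.  -45.1]
 [520.  -45.4]
 [540.  -44.9]
 [560.  -45.5]
 [580.  -44.8]
 [600.  -45. ]
 [620.  -44.7]
 [640.  -44.6]
 [660.  -44.5]]
[[485.   18. ]
 [500.   18.9]
 [515.   21.6]
 [530.   25. ]
 [545.   27.6]
 [560.   30.8]
 [575.   33.4]
 [590.   36.1]
 [605.   39.3]] 477.1760684046265
farstop ((680.7644653320312, 30.076404571533203), (37.379966735839844, 59.85845184326172), 0.2601907253265381)
```

```bash
python3 -m pendant '-1 -0.005 -0.004 -0.047 0 0 0;-1 0 0 -0.047 0 0 0;-1 0 0 -0.03 0 0 0;-1 0 0 -0.01 0 0 0;-1 0 0 0 0 0 0'
```

```text
clock: 6.62
tcp_pos: [0.5213, -0.0939, 0.1667]
eef_rot: [-2.532, 0.0, 0.001]
ft_force: [0.1, -0.4, -1.4]
opening: 0.0241
finger_force: 40.0
```

```bash
python3 -m pendant '-1 0 0 -0.0065 0 0 0;-1 0 0.012 0 0 0 0;-1 0 0.012 0 0 0 0;-1 0 0.011 0 0 0 0;-1 0 0.011 0 0 0 0';python3 -m pendant '-1 0 0 0 0 0 0'
cat > look.py <<'E'
import sys
from station import arm
from h import *
st=arm.read_state();A=R.from_euler('xyz',st['eef_rot']).as_matrix();print('tcp',st['tcp_pos'].round(4),st['eef_rot'].round(3),'tip',(st['tcp_pos']+.145*A[:,2]).round(4))
k=sys.argv[1]
for n in('top','scene','wrist'):
    c=arm.capture(n);pickle.dump((c,st),open(f'{k}_{n}.pkl','wb'))
a=pickle.load(open(k+'_top.pkl','rb'))[0]['frame'][140:250,220:320]
b=pickle.load(open(k+'_scene.pkl','rb'))[0]['frame'][200:340,200:370]
w=pickle.load(open(k+'_wrist.pkl','rb'))[0]['frame'][0:270,150:430]
a=cv2.resize(a,(400,440),interpolation=3);w=cv2.resize(w,None,fx=.55,fy=.55) if 0 else w
b=cv2.resize(b,(400,329),interpolation=3)
o=np.zeros((600,800,3),np.uint8);o[:440,:400]=a;o[:329,400:]=b;o[329:599,400:680]=w
cv2.imwrite(f'pics/{k}.png',o[...,::-1])
E
python3 look.py p1
```

```text
clock: 7.25
tcp_pos: [0.5209, -0.0469, 0.1605]
eef_rot: [-2.531, -0.0, 0.0]
ft_force: [0.8, -1.4, 0.2]
opening: 0.0237
finger_force: 40.0
clock: 7.38
tcp_pos: [0.5208, -0.0466, 0.1603]
eef_rot: [-2.53, -0.0, 0.001]
ft_force: [1.4, -0.4, -0.9]
opening: 0.0238
finger_force: 40.0
tcp [ 0.5208 -0.0466  0.1603] [-2.53e+00 -0.00e+00  1.00e-03] tip [0.5208 0.0366 0.0416]
```

View pics/p1.png

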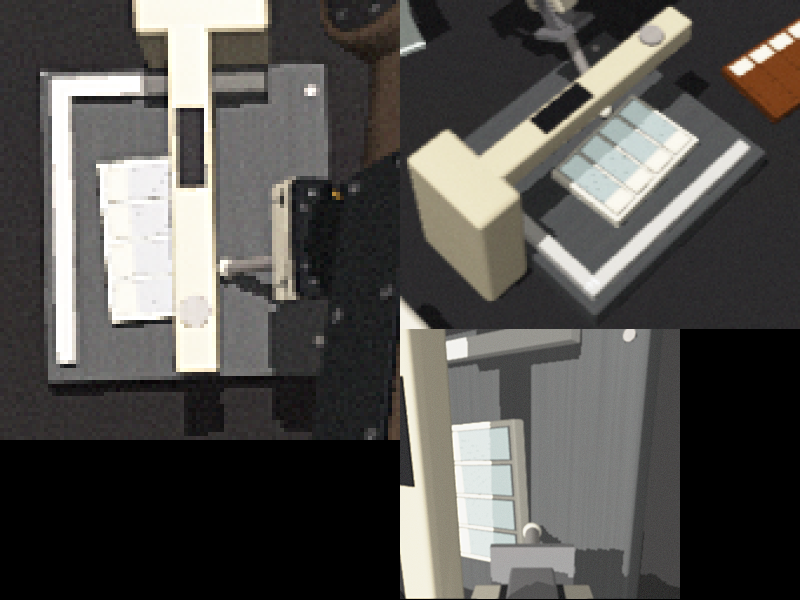

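Top view shows the carrier now turned about 0.08 rad (left edge from (97,163) to (112,322)), and the ball pressing its right edge at (222,266). I'll push a bit more, then withdraw and go round to the near side.

```bash
python3 -m pendant '-1 0 0.007 0 0 0 0;-1 0 0.006 0 0 0 0;-1 0 0 0 0 0 0;-1 0 -0.02 0 0 0 0;-1 0 -0.045 0 0 0 0'
python3 -m pendant '-1 0 -0.005 0.04 0 0 0;-1 0 0 0.06 0 0 0;-1 0 0 0.06 0 0 0;-1 0 0 0.01 0 0 0'
python3 -m pendant '-1 -0.014 0.046 0 -10 0 0;-1 -0.014 0.046 0 -10 0 0;-1 -0.014 0.046 0 -10 0 0;-1 -0.014 0.046 0 -10 0 0;-1 -0.015 0.046 0 -10 0 0'
python3 -m pendant '-1 0 0 0 0 0 0'
python3 look.py p2
```

```text
clock: 8.15
tcp_pos: [0.5209, -0.1, 0.1605]
eef_rot: [-2.531, -0.001, 0.002]
ft_force: [1.2, -0.3, -1.0]
opening: 0.024
finger_force: 40.0
clock: 8.65
tcp_pos: [0.522, -0.1066, 0.3349]
eef_rot: [-2.534, -0.008, -0.001]
ft_force: [0.5, 0.5, -1.7]
opening: 0.024
finger_force: 40.0
clock: 9.28
tcp_pos: [0.4536, 0.1081, 0.3291]
eef_rot: [2.939, 0.01, -0.007]
ft_force: [3.5, 0.4, -1.5]
opening: 0.0242
finger_force: 40.0
clock: 9.4
tcp_pos: [0.4523, 0.1142, 0.3267]
eef_rot: [2.939, 0.015, 0.007]
ft_force: [-0.7, -1.1, -1.6]
opening: 0.0238
finger_force: 40.0
tcp [0.4523 0.1142 0.3267] [2.939 0.015 0.007] tip [0.4503 0.0851 0.1847]
```

View pics/p2.png

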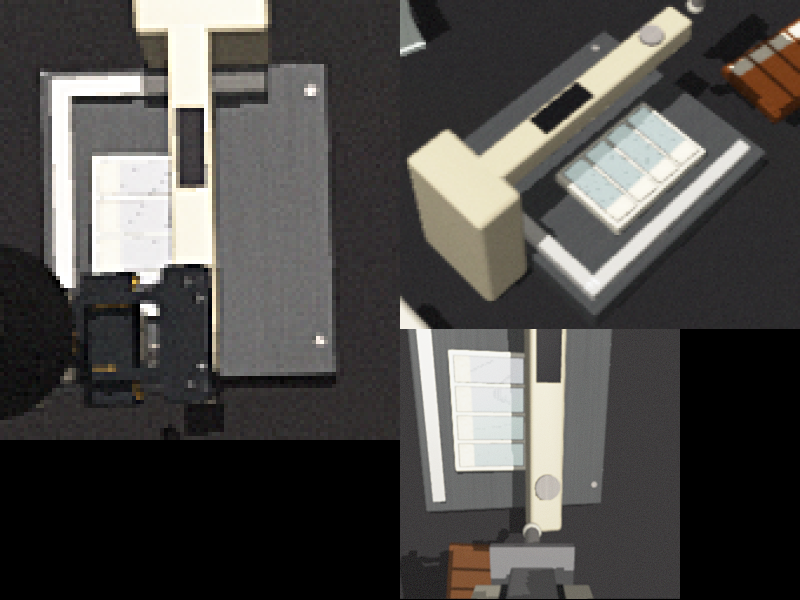

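The wrist panel shows the carrier nearly square, with its left corners at wrist pixels (200,21) and (207,140).

Run:
```python
from h import *
c,st=pickle.load(open('p2_wrist.pkl','rb'))
f=lambda p,z:(onplane(c,np.array([q[0] for q in p]),np.array([q[1] for q in p]),z,st)[:,:2]*1000).round(1)
E=f([(200,21),(207,140)],.044);print('car L F,N',E,np.arctan2(*(E[0]-E[1])[::-1]))
E=f([(185,10),(196,172)],.042);print('left stop inner edge',E,np.arctan2(*(E[0]-E[1])[::-1]))
t=pickle.load(open('p2_top.pkl','rb'))[0];p=np.array([(92,156)])/4+[220,140];print(onplane(t,p[:,0],p[:,1],.044)*1000)
```

```text
car L F,N [[609.6 146.9]
 [486.6 146.8]] 0.0008130079509533529
left stop inner edge [[619.4 161.5]
 [448.8 161.9]] -0.0023446615885580804
[[610.96808316 141.0097709   44.        ]]
```

```bash
python3 -m pendant '-1 0 0.018 -0.045 0 0 0;-1 0 0 -0.045 0 0 0;-1 0 0 -0.04 0 0 0;-1 0 0 -0.01 0 0 0;-1 0 0 0 0 0 0'
```

```text
clock: 10.18
tcp_pos: [0.4548, 0.1241, 0.1889]
eef_rot: [2.943, 0.013, -0.01]
ft_force: [-0.0, 0.1, -0.7]
opening: 0.0242
finger_force: 40.0
```

```bash
python3 -m pendant '-1 0 0.008 -0.006 0 0 0;-1 0.012 0 0 0 0 0;-1 0.012 0 0 0 0 0;-1 0.012 0 0 0 0 0;-1 0.012 0 0 0 0 0'
python3 -m pendant '-1 0.01 0 0 0 0 0;-1 0.006 0 0 0 0 0;-1 0.002 0 0 0 0 0;-1 0 0 0 0 0 0'
```

```text
clock: 10.8
tcp_pos: [0.5027, 0.1336, 0.1823]
eef_rot: [2.943, 0.013, -0.007]
ft_force: [-1.0, 0.3, 0.5]
opening: 0.024
finger_force: 40.0
clock: 11.3
tcp_pos: [0.5201, 0.1337, 0.1824]
eef_rot: [2.944, 0.013, -0.007]
ft_force: [0.2, -1.0, -1.5]
opening: 0.0238
finger_force: 40.0
```

```bash
python3 -m pendant '-1 0.003 0 0 0 0 0;-1 0.001 0 0 0 0 0;-1 0 0 0 0 0 0'
python3 -m pendant '-1 0.002 0 0 0 0 0;-1 0 0 0 0 0 0'
python3 -m pendant '-1 0.002 0 0 0 0 0;-1 0 0 0 0 0 0'
```

```text
clock: 11.68
tcp_pos: [0.524, 0.1338, 0.1824]
eef_rot: [2.944, 0.013, -0.007]
ft_force: [-1.2, 0.5, -1.1]
opening: 0.0238
finger_force: 40.0
clock: 11.92
tcp_pos: [0.5261, 0.1337, 0.1824]
eef_rot: [2.944, 0.013, -0.007]
ft_force: [-0.3, -0.3, -0.5]
opening: 0.0238
finger_force: 40.0
clock: 12.18
tcp_pos: [0.5278, 0.1336, 0.1823]
eef_rot: [2.943, 0.014, -0.007]
ft_force: [-3.7, -0.7, 0.0]
opening: 0.0238
finger_force: 40.0
```

```bash
python3 -m pendant '-1 0.001 0 0 0 0 0;-1 0 0 0 0 0 0'
python3 -m pendant '-1 0.001 0 0 0 0 0;-1 0 0 0 0 0 0'
```

```text
clock: 12.42
tcp_pos: [0.5284, 0.1334, 0.1822]
eef_rot: [2.943, 0.014, -0.007]
ft_force: [-4.2, 0.8, 0.6]
opening: 0.0233
finger_force: 40.0
clock: 12.68
tcp_pos: [0.5294, 0.1334, 0.1822]
eef_rot: [2.943, 0.014, -0.007]
ft_force: [-5.0, -0.2, 1.3]
opening: 0.0236
finger_force: 40.0
```

```bash
python3 -m pendant '-1 -0.03 0 0 0 0 0;-1 0 0 0.05 0 0 0;-1 0 0 0.05 0 0 0;-1 0 0 0.045 0 0 0;-1 0 0 0 0 0 0' 60
python3 -m pendant '-1 0.015 -0.036 0 7.8 0 0;-1 0.015 -0.036 0 7.8 0 0;-1 0.015 -0.036 0 7.8 0 0;-1 0.015 -0.036 0 7.8 0 0;-1 0.015 -0.036 0 7.8 0 0'
python3 -m pendant '-1 0.015 -0.037 0 7.8 0 0;-1 0 0 0 0 0 0'
python3 look.py p3
```

```text
clock: 13.3
tcp_pos: [0.5022, 0.1348, 0.3316]
eef_rot: [2.948, 0.005, -0.006]
ft_force: [0.8, 0.3, -1.5]
opening: 0.0239
finger_force: 60.0
clock: 13.92
tcp_pos: [0.576, -0.0478, 0.3274]
eef_rot: [-2.655, 0.012, 0.003]
ft_force: [1.1, 0.8, -1.1]
opening: 0.0237
finger_force: 60.0
clock: 14.18
tcp_pos: [0.5907, -0.0895, 0.3227]
eef_rot: [-2.521, 0.02, -0.005]
ft_force: [-0.3, 0.5, -1.1]
opening: 0.0236
finger_force: 60.0
tcp [ 0.5907 -0.0895  0.3227] [-2.521  0.02  -0.005] tip [ 0.5887 -0.0052  0.2047]
```

View pics/p3.png

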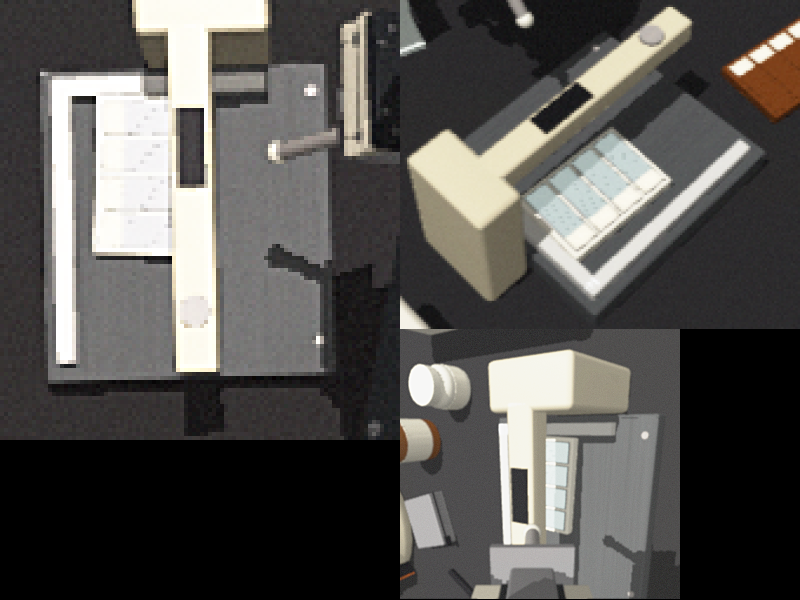

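Top panel shows the carrier against the far stop and nearly square (left edge from (96,97) to (93,255)), about 20 px from the left stop. Next I descend and push +y.

```bash
python3 -m pendant '-1 0 0 -0.05 0 0 0;-1 0 0 -0.05 0 0 0;-1 0 0 -0.04 0 0 0;-1 0 0 -0.016 0 0 0;-1 0 0 0 0 0 0'
```

```text
clock: 14.95
tcp_pos: [0.59, -0.0822, 0.1716]
eef_rot: [-2.523, 0.014, 0.007]
ft_force: [-0.4, 0.0, 0.5]
opening: 0.0235
finger_force: 60.0
```

```bash
python3 -m pendant '-1 0 0 -0.0125 0 0 0;-1 0 0.02 0 0 0 0;-1 0 0.015 0 0 0 0;-1 0 0.012 0 0 0 0;-1 0 0 0 0 0 0'
python3 -m pendant '-1 0 0.005 0 0 0 0;-1 0 0.005 0 0 0 0;-1 0 0 0 0 0 0'
```

```text
clock: 15.58
tcp_pos: [0.59, -0.0352, 0.1595]
eef_rot: [-2.523, 0.013, 0.006]
ft_force: [0.7, -0.3, -1.8]
opening: 0.0236
finger_force: 60.0
clock: 15.95
tcp_pos: [0.59, -0.0261, 0.1589]
eef_rot: [-2.522, 0.014, 0.005]
ft_force: [-0.7, 0.3, -0.6]
opening: 0.0237
finger_force: 60.0
```

```bash
python3 -m pendant '-1 0 0.004 0 0 0 0;-1 0 0 0 0 0 0'
python3 -m pendant '-1 0 0.003 0 0 0 0;-1 0 0 0 0 0 0'
python3 -m pendant '-1 0 0.002 0 0 0 0;-1 0 0 0 0 0 0'
```

```text
clock: 16.2
tcp_pos: [0.59, -0.0222, 0.1588]
eef_rot: [-2.523, 0.014, 0.005]
ft_force: [0.8, -1.2, -1.6]
opening: 0.0238
finger_force: 60.0
clock: 16.45
tcp_pos: [0.5909, -0.0203, 0.1591]
eef_rot: [-2.525, 0.012, 0.004]
ft_force: [1.3, -4.9, -0.5]
opening: 0.0236
finger_force: 60.0
clock: 16.7
tcp_pos: [0.5915, -0.0191, 0.1593]
eef_rot: [-2.526, 0.01, 0.003]
ft_force: [2.3, -6.6, 0.8]
opening: 0.0237
finger_force: 60.0
```

```bash
python3 -m pendant '-1 0 -0.02 0 0 0 0;-1 0 -0.05 0 0 0 0;-1 0 -0.01 0.05 0 0 0;-1 0 0 0.06 0 0 0;-1 0 0 0.06 0 0 0'
python3 -m pendant '-1 -0.015 0.036 0 -7.8 0 0;-1 -0.015 0.036 0 -7.8 0 0;-1 -0.015 0.036 0 -7.8 0 0;-1 -0.015 0.038 0 -7.8 0 0;-1 -0.015 0.038 0 -7.8 0 0'
python3 -m pendant '-1 -0.015 0.04 0 -7.8 0 0;-1 0 0 0 0 0 0'
python3 look.py p4
```

```text
clock: 17.32
tcp_pos: [0.5893, -0.0981, 0.33]
eef_rot: [-2.522, 0.016, 0.004]
ft_force: [2.4, -0.3, -1.4]
opening: 0.0237
finger_force: 60.0
clock: 17.95
tcp_pos: [0.514, 0.0872, 0.3294]
eef_rot: [3.076, 0.013, -0.005]
ft_force: [0.8, 0.5, -2.2]
opening: 0.0237
finger_force: 60.0
clock: 18.2
tcp_pos: [0.4982, 0.1307, 0.3275]
eef_rot: [2.94, 0.016, 0.001]
ft_force: [-0.2, -0.2, -1.4]
opening: 0.0238
finger_force: 60.0
tcp [0.4982 0.1307 0.3275] [2.94e+00 1.60e-02 1.00e-03] tip [0.4959 0.1017 0.1854]
```

View pics/p4.png

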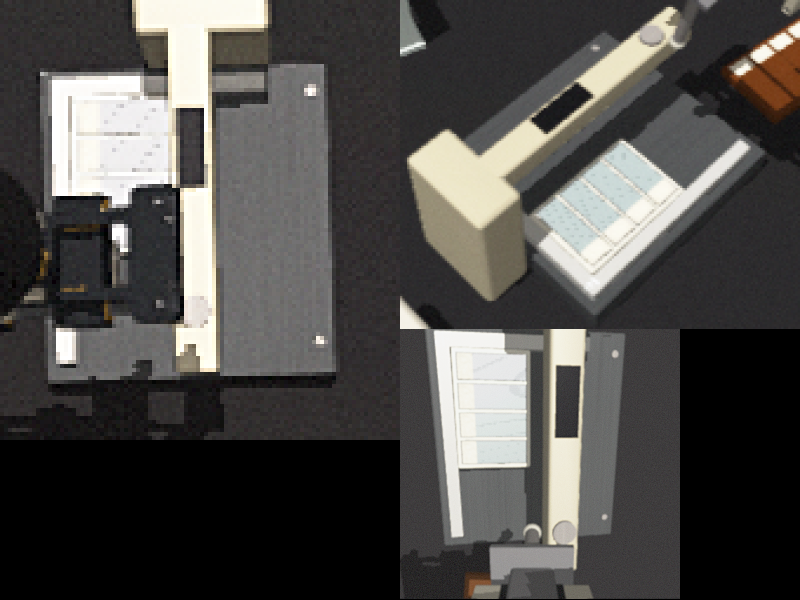

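Carrier looks seated in both stops. I'll confirm with one more +x nudge.

```bash
python3 -m pendant '-1 0 0.012 -0.045 0 0 0;-1 0 0 -0.045 0 0 0;-1 0 0 -0.04 0 0 0;-1 0 0 -0.01 0 0 0;-1 0 0 0 0 0 0'
python3 -m pendant '-1 0 0 -0.005 0 0 0;-1 0.012 0 0 0 0 0;-1 0.008 0 0 0 0 0;-1 0.004 0 0 0 0 0;-1 0 0 0 0 0 0'
```

```text
clock: 18.98
tcp_pos: [0.5007, 0.1375, 0.1895]
eef_rot: [2.944, 0.013, -0.009]
ft_force: [1.0, -0.5, -1.1]
opening: 0.024
finger_force: 60.0
clock: 19.6
tcp_pos: [0.5243, 0.1387, 0.1838]
eef_rot: [2.944, 0.013, -0.007]
ft_force: [-0.5, -0.2, -1.5]
opening: 0.0238
finger_force: 60.0
```

```bash
python3 -m pendant '-1 0.003 0 0 0 0 0;-1 0 0 0 0 0 0'
python3 -m pendant '-1 0.0015 0 0 0 0 0;-1 0 0 0 0 0 0'
python3 -m pendant '-1 0.0015 0 0 0 0 0;-1 0 0 0 0 0 0'
```

```text
clock: 19.85
tcp_pos: [0.5271, 0.1387, 0.1839]
eef_rot: [2.944, 0.013, -0.007]
ft_force: [-1.2, -1.2, -2.1]
opening: 0.0236
finger_force: 60.0
clock: 20.1
tcp_pos: [0.5285, 0.1387, 0.1839]
eef_rot: [2.944, 0.013, -0.007]
ft_force: [0.2, 0.6, -1.6]
opening: 0.0241
finger_force: 60.0
clock: 20.35
tcp_pos: [0.5298, 0.1386, 0.1838]
eef_rot: [2.943, 0.014, -0.007]
ft_force: [-0.9, 1.2, -0.5]
opening: 0.0234
finger_force: 60.0
```

```bash
python3 -m pendant '-1 0.0015 0 0 0 0 0;-1 0 0 0 0 0 0'
python3 -m pendant '-1 0.0015 0 0 0 0 0;-1 0 0 0 0 0 0'
```

```text
clock: 20.6
tcp_pos: [0.5307, 0.1382, 0.1835]
eef_rot: [2.943, 0.015, -0.007]
ft_force: [-4.5, -1.0, 0.6]
opening: 0.0234
finger_force: 60.0
clock: 20.85
tcp_pos: [0.5314, 0.1379, 0.1833]
eef_rot: [2.942, 0.016, -0.008]
ft_force: [-7.5, 0.7, 2.8]
opening: 0.0236
finger_force: 60.0
```

```bash
python3 -m pendant '-1 -0.03 0 0 0 0 0;-1 0 0 0.05 0 0 0;-1 0 0 0.055 0 0 0;-1 0 0 0.045 5 0 0;-1 0 0 0 6.4 0 0'
python3 -m pendant '-1 0 0 0 0 0 0'
python3 - <<'E'
from station import arm
from h import *
st=arm.read_state();print(st['tcp_pos'],st['eef_rot'])
c=arm.capture('wrist');pickle.dump((c,st),open('w5.pkl','wb'))
cv2.imwrite('pics/w5.png',cv2.resize(c['frame'][:270,140:400],None,fx=2.2,fy=2.2,interpolation=3)[...,::-1])
E
```

```text
clock: 21.48
tcp_pos: [0.5052, 0.1401, 0.3384]
eef_rot: [-3.134, 0.006, -0.002]
ft_force: [0.0, -0.1, -1.9]
opening: 0.0238
finger_force: 60.0
clock: 21.6
tcp_pos: [0.5039, 0.138, 0.3357]
eef_rot: [-3.138, 0.01, -0.006]
ft_force: [-1.0, -0.2, -0.8]
opening: 0.0239
finger_force: 60.0
[0.50387917 0.13797832 0.33565539] [-3.13759084  0.01012749 -0.00617238]
```

View pics/w5.png

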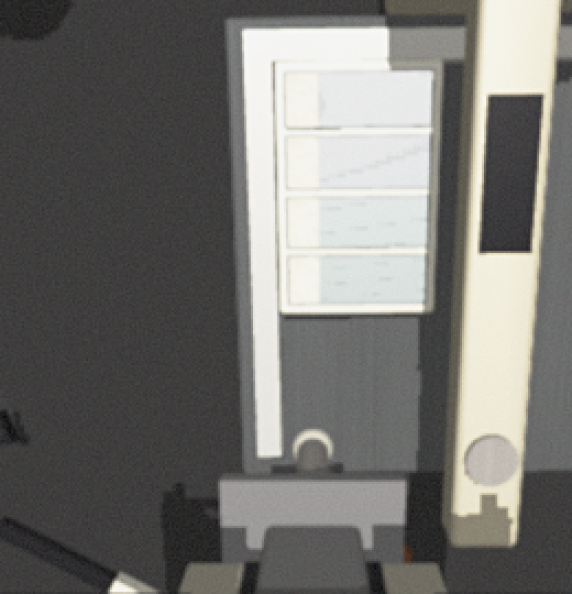

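The crop shows the carrier in the corner, with its left edge from (274,62) to (282,312) and a hint of a sliver of gap at the near end. I'll measure it.

Run:
```python
from h import *
c,st=pickle.load(open('w5.pkl','rb'))
g=c['frame'].astype(int).sum(2)//3
for r in (35,60,85,110,130,138): print(r,list(g[r,246:278]))
for k in (272,290,310,325): print('col',k,list(g[18:36,k]))
def px(r,col,z): return (onplane(c,np.array(col,float),np.array(r,float),z,st)[:2]*1000).round(1)
for r,cs in((150,267),(200,268)):print(px(r,cs,.042), list(g[r,255:275]))
```

```text
35 [np.int64(127), np.int64(123), np.int64(119), np.int64(112), np.int64(157), np.int64(240), np.int64(246), np.int64(244), np.int64(243), np.int64(243), np.int64(243), np.int64(243), np.int64(243), np.int64(243), np.int64(243), np.int64(244), np.int64(245), np.int64(218), np.int64(166), np.int64(222), np.int64(247), np.int64(246), np.int64(236), np.int64(224), np.int64(236), np.int64(240), np.int64(238), np.int64(239), np.int64(238), np.int64(238), np.int64(239), np.int64(240)]
60 [np.int64(116), np.int64(117), np.int64(120), np.int64(118), np.int64(112), np.int64(158), np.int64(235), np.int64(244), np.int64(243), np.int64(241), np.int64(241), np.int64(242), np.int64(242), np.int64(241), np.int64(241), np.int64(242), np.int64(243), np.int64(241), np.int64(195), np.int64(201), np.int64(241), np.int64(245), np.int64(245), np.int64(245), np.int64(244), np.int64(244), np.int64(243), np.int64(244), np.int64(245), np.int64(244), np.int64(244), np.int64(244)]
85 [np.int64(102), np.int64(114), np.int64(116), np.int64(117), np.int64(111), np.int64(120), np.int64(170), np.int64(235), np.int64
[... 2846 characters left out ...]
nt64(146), np.int64(203), np.int64(233), np.int64(235), np.int64(235)]
[525.  158.6] [np.int64(225), np.int64(233), np.int64(233), np.int64(233), np.int64(231), np.int64(232), np.int64(233), np.int64(232), np.int64(232), np.int64(234), np.int64(234), np.int64(178), np.int64(123), np.int64(106), np.int64(107), np.int64(109), np.int64(110), np.int64(105), np.int64(110), np.int64(110)]
[460.2 158.6] [np.int64(108), np.int64(149), np.int64(216), np.int64(231), np.int64(229), np.int64(229), np.int64(227), np.int64(229), np.int64(228), np.int64(228), np.int64(229), np.int64(229), np.int64(193), np.int64(134), np.int64(106), np.int64(105), np.int64(106), np.int64(102), np.int64(130), np.int64(169)]
```

The dark line between carrier and stop is uniform and under 1 px, so the carrier is flush. Now I return the pusher.

```bash
python3 -m pendant '-1 0.015 -0.054 0 0 0 -2.3;-1 0.015 -0.054 0 0 0 -2.3;-1 0.015 -0.054 0 0 0 -2.3;-1 0.015 -0.054 0 0 0 -2.3;-1 0.015 -0.054 0 0 0 -2.3'
python3 -m pendant '-1 0.015 -0.054 0 0 0 -2.3;-1 0.015 -0.054 0 0 0 -2.2;-1 0 0 0 0 0 0;-1 0 0 0 0 0 0'
python3 -c "
from station import arm;from h import *
st=arm.read_state();A=R.from_euler('xyz',st['eef_rot']).as_matrix();print(st['tcp_pos'],st['eef_rot'],st['tcp_pos']+.145*A[:,2])"
```

```text
clock: 22.28
tcp_pos: [0.5785, -0.1328, 0.3327]
eef_rot: [3.14, 0.016, -0.205]
ft_force: [1.3, 0.9, -0.8]
opening: 0.0238
finger_force: 60.0
clock: 22.78
tcp_pos: [0.608, -0.2393, 0.3322]
eef_rot: [3.141, 0.017, -0.284]
ft_force: [-0.2, -0.2, -2.2]
opening: 0.0239
finger_force: 60.0
[ 0.6080257  -0.23930129  0.33224757] [ 3.14111362  0.0168286  -0.28367654] [ 0.60566374 -0.23868504  0.18726812]
```

```bash
python3 -m pendant '-1 0.001 -0.0024 0 -0.27 -0.92 0;-1 0 0 -0.02 0 0 0;-1 0 0 0 0 0 0;-1 0 0 0 0 0 0'
```

```text
clock: 23.28
tcp_pos: [0.6092, -0.2412, 0.3149]
eef_rot: [-3.141, -0.004, -0.282]
ft_force: [1.0, -0.1, -1.0]
opening: 0.0236
finger_force: 60.0
```

```bash
python3 -m pendant '-1 0 0 -0.03 0 0 0;-1 0 0 -0.03 0 0 0;-1 0 0 -0.03 0 0 0;-1 0 0 -0.03 0 0 0;-1 0 0 0 0 0 0'
```

```text
clock: 23.9
tcp_pos: [0.6081, -0.2413, 0.1924]
eef_rot: [-3.141, 0.001, -0.283]
ft_force: [0.3, -0.1, -0.3]
opening: 0.0239
finger_force: 60.0
```

```bash
python3 -m pendant '-1 0.001 0 -0.015 0 0 0;-1 0 0 -0.005 0 0 0;-1 0 0 0 0 0 0;-1 0 0 0 0 0 0'
python3 -m pendant '-1 0 0 -0.0015 0 0 0;-1 0 0 0 0 0 0'
```

```text
clock: 24.4
tcp_pos: [0.6103, -0.2418, 0.1745]
eef_rot: [-3.141, -0.004, -0.283]
ft_force: [-0.5, 0.4, -0.7]
opening: 0.0236
finger_force: 60.0
clock: 24.65
tcp_pos: [0.61, -0.2417, 0.1725]
eef_rot: [-3.14, -0.003, -0.283]
ft_force: [0.5, 0.1, -1.9]
opening: 0.0236
finger_force: 60.0
```

```bash
python3 -m pendant '-1 0 0 -0.0015 0 0 0;-1 0 0 0 0 0 0'
python3 -m pendant '-1 0 0 -0.001 0 0 0;-1 0 0 0 0 0 0'
```

```text
clock: 24.9
tcp_pos: [0.6099, -0.2417, 0.1707]
eef_rot: [-3.141, -0.002, -0.283]
ft_force: [-0.5, -0.3, -1.6]
opening: 0.0239
finger_force: 60.0
clock: 25.15
tcp_pos: [0.61, -0.2417, 0.1706]
eef_rot: [-3.141, -0.003, -0.283]
ft_force: [-3.8, 1.8, 5.2]
opening: 0.0239
finger_force: 60.0
```

Contact on the stand. I'll open slowly and retreat.

```bash
python3 -m pendant '-0.2 0 0 0 0 0 0;0 0 0 0 0 0 0;0.5 0 0 0 0 0 0;1 0 0 0 0 0 0;1 0 0 0 0 0 0' 10
python3 -m pendant '1 0 0 0 0 0 0;1 0 0 0 0 0 0;1 0 0 0.03 0 0 0;1 0 0 0.05 0 0 0;1 0 0 0.06 0 0 0'
python3 -m pendant '1 -0.03 0.02 0.03 0 0 0;1 0 0 0 0 0 0;1 0 0 0 0 0 0'
python3 - <<'E'
from station import arm
from h import *
st=arm.read_state()
c=arm.capture('wrist');t=arm.capture('top');s=arm.capture('scene')
X=cloud(c,st);z=X[...,2]
for lo,hi in((.126,.138),(.19,.21)):
    m=((z>lo)&(z<hi)&(np.abs(X[...,0]-.608)<.06)&(np.abs(X[...,1]+.241)<.06))
    print(cv2.minAreaRect(X[m][:,:2].astype(np.float32)*1000),np.median(z[m]))
o=np.zeros((600,800,3),np.uint8)
o[:300,:400]=cv2.resize(c['frame'],(400,300));o[:300,400:]=cv2.resize(t['frame'],(400,300),interpolation=3)
o[300:,:]=cv2.resize(s['frame'][140:340,100:370],(800,300),interpolation=3)
cv2.imwrite('pics/fin.png',o[...,::-1])
E
```

```text
clock: 25.78
tcp_pos: [0.61, -0.2417, 0.1698]
eef_rot: [-3.141, -0.003, -0.283]
ft_force: [0.2, -0.2, 0.4]
opening: 0.0682
finger_force: 0.0
clock: 26.4
tcp_pos: [0.6094, -0.2416, 0.3104]
eef_rot: [-3.141, -0.0, -0.283]
ft_force: [1.7, -0.4, 0.2]
opening: 0.0873
finger_force: 0.0
clock: 26.78
tcp_pos: [0.5798, -0.2215, 0.3396]
eef_rot: [-3.14, -0.003, -0.283]
ft_force: [0.0, 0.4, 0.2]
opening: 0.0877
finger_force: 0.0
((612.3746337890625, -242.47744750976562), (75.68030548095703, 78.14251708984375), 74.05352020263672) 0.1300371970331125
((610.2288208007812, -240.4844512939453), (23.479936599731445, 24.19411849975586), 73.83494567871094) 0.19994018141904535
```

View pics/fin.png

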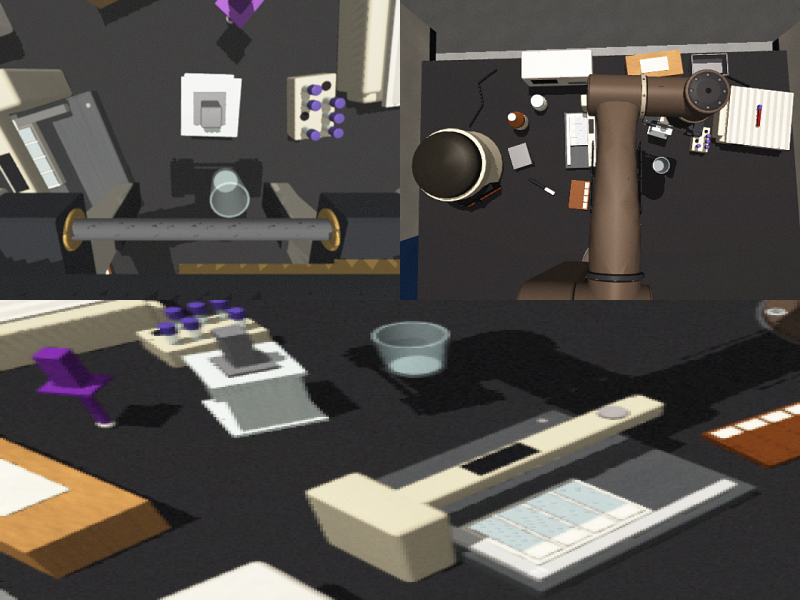

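The pusher hangs upright in the stand (handle at (210,110) in the wrist panel), its top at 200 mm as before. The carrier sits in the corner and the bystanders look untouched, so I'm handing in.

```bash
python3 -c "
from station import arm
print(arm.finish_job())"
```

```text
the job is handed in; nothing more can be done
None
```

The carrier lies flush against both stops as far as the cameras and contact forces show. The pusher hangs upright in its stand, and the job was handed in at about 27 s; no verdict came back.

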